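Book a tin into stock at the label scanner

TASK

Book in the sealed tin: stand it upright, wholly on the round pad of the scanner, with its code label turned squarely towards the scanner's window, setting it down rather than dropping it. Once it stands there and you have let go of it, press the key on top of the scanner fully down and release it, so that the tin is left standing there with its label still facing the window. Leave the jar and the bottle standing where they are.

Things in the scene. Friction and masses are not known exactly. Their poses are not given: they have to be found in the camera images.
- tin: Steel cylinder, 60 mm diameter, 120 mm high, about 0.4 kg, dark flat lid, loose, upright. On one side a white code label with black bars, 34 mm wide, 70 mm tall; above it a 16 mm wide white strip folds over the rim, 26 mm inwards on the lid. Can be gripped round any two opposite sides. Origin: centre of underside; z up its axis; x points from the axis out through the label's middle, along the strip.
- tin_label (a point): Middle of the label on the tin's side: 30 mm out along the tin's x axis, 70 mm above its underside.
- scanner: Fixed; place and heading vary. 12 mm base plate (x -80 to 80, y -165 to 75 mm) with a flush dark pad, 90 mm diameter. Beside it a white block: x -65 to 65, y -155 to -85 mm, top at 120 mm. Its dark window is the face towards the pad (y = -85). Origin: on the table under the pad's centre; a tin on the pad has its underside at z = 12 mm. z up; y points from the window over the pad; the label must face -y.
- key_top (a point): Centre of the top face of the key: a black round push button, 36 mm diameter, standing 10 mm proud of a grey round housing (52 mm) on top of the scanner's block, at x = 0, y = -125 mm of the scanner. Unpressed its top is 142 mm above the table. Pressed straight down.
- key (a joint): How far the key is pressed, m: 0 up, 0.006 fully down; it counts as pressed beyond 0.0045. A spring returns it; fully down takes 5 N.
- jar: Bystander: clear glass jar with a steel cap, 72 mm in diameter and 105 mm high, standing loose on the table. Origin: centre of its underside.
- bottle: Bystander: white plastic bottle with a grey cap, 60 mm in diameter and 135 mm high, standing loose on the table. Origin: centre of its underside.

How it is judged:
By the outcome, as a careful person would: the job done as asked, in the order asked, and still so for the second after the job is handed in, with the robot touching nothing.
It also fails if it takes over 48 s, if anything falls off the work surface, if the arm or the gripper's body presses on something with over 40 N, if the wrist force passes 120 N, or if a joint passes its speed limit or range.

ROBOT

A 6-joint arm with a two-finger parallel gripper is mounted at the origin on the work surface. World frame = base frame: x ahead of the robot, y to its left, z up, the work surface at z = 0. Lengths are in m, angles in rad, forces in N, time in s.
With the tool pointing down it reaches from about 0.35 to 1 m from the base axis. Payload 7.1 kg.
Tool frame: the origin (TCP) lies midway between the tips of the shut fingers; the grasp point (between the pads) lies 19 mm behind it; z points along the fingers, y is the line along which they close (so a half turn about z gives the same grasp; the last joint's range is limited). The gripper opens to 85 mm and grips with 20 to 120 N. Pads are 22 mm wide; open, the fingers measure 114 mm over their backs; the gripper's body (76 mm by 85 mm) begins 54 mm behind the grasp point. The pads swing forward as they close: fully open they stand 13 mm farther back than shut.
Start: joints at [-1.262, 0.423, 1.63, -0, 1.089, -0.019], TCP at [0.201, -0.592, 0.231] pointing down, gripper open.
Joint ranges: [-3, 3], [-0.9, 2.11], [0.09, 2.58], [-1.31, 4.45], [0.11, 2.69], [-2.54, 2.54]. Speed limits (rad/s): [2.39, 2.39, 3.01, 3.14, 3.14, 3.14].

INTERFACE

Orientations are given as a 3x3 rotation matrix whose columns are the frame's x, y, z axes.
In Python, from station import r gives the robot as it stands. The module is installed in compiled form; this text tells all that it offers.
- The arm moves only by the shell command python3 -m jog 'ROWS' [OPENING] [FORCE]. ROWS is JSON, a list that holds one entry, the list of rows, each a list of 4 numbers: the shift along the tool's x, y, z in cm, then the turn about the tool's z in rad. In form: [[[x, y, z, roll], ...]]. A call has 1 to 5 rows; each row is the pose to reach, as a shift and turn from the pose commanded when the call began, along the tool's axes at that moment; what a row does not reach only later rows make up. A row lasts 1/10 s, in which the tool goes at most 50 mm and 8.59 degrees, less where a joint would pass 70% of its speed; a pose out of reach is approached as far as the arm can. A call with a gripper value outside its range is refused whole. OPENING is the finger opening in cm, from 0 to 8.54, set as the call begins (- or left out, the last holds). The fingers move at their own pace and stop on an object; FORCE is the grip in N (left out, the last holds). Time passes only in rows, so rows that repeat a pose let the fingers close. It gives the time, the measured TCP pose, the force, the opening and the grip force at its end, in the units of the state.
- r.get_obs(): the state, without advancing time (a new reading comes with each control period).
- r.camera(name): name is "scene" or "top"; returns (picture, depth): 420x560x3 uint8, red, green, blue; 420x560 float32, m along the optical axis (not along the pixel's ray), 0 where there is no reading.
- r.camera_model(name): a dict with "K" (3x3 intrinsics, pixels), "k1" (the pictures are not rectified: a ray, as slopes to the right and down, at radius r is drawn at 1 + k1 r^2 times it, then the intrinsics apply), "cam_to_world" (4x4, takes a point from camera to world coordinates). Camera axes: x right, y up, looking along -z (the intrinsics and any distortion apply to the point x, -y, -z); pixel columns grow to the right and rows downward; lengths in m; the calibration is good to about 2 mm. A picture is of the moment at which its call begins. camera_model takes no time and is no camera call.
- r.hand_in(): hands the job in; it is judged then, once.
Trained networks look in the newest picture that a camera, given by its name, has taken for a name from the list of things; names that differ only in an ending like _2 or _b are one class to them, and where a whole thing is asked for, a point or a joint stands for the part that bears it (a point fixed in the world has none). Each returns a list of dicts, best first, with "score" (0 to 1); they miss things now and then, are a little off and sometimes report something else, mostly with a low value. They report only what shows in the picture. A call takes as long as a camera call.
- r.look_for(target, camera): "position" ([x, y, z] in m, in world coordinates, good to about 4 mm: the middle of the surface that is visible of it).
The state is a dict: "time_s": time; "joint_pos": joint angles; "joint_vel": joint speeds; "tau": joint torques, N m; "eef_pos": TCP position; "eef_rot": TCP orientation; "wrist_force": force on the tool from outside, world axes, zero at the start; "moment": the same for the moment, N m; "width": finger opening in m; "gripper_force": force on a finger pad.
Only numpy, scipy, OpenCV 4.12 (cv2) and the standard library are available. Lean on these libraries where they do the work, as an engineer would, in place of code of your own. Each camera call takes 0.05 s, during which the arm holds its last target. There are 200 camera calls.

## Working session

There is one attempt and no reset: what is moved stays moved. The work goes in short steps, Python scripts to look and compute and a shell command to move; the robot and the scene stay as the last step left them, time stands still between calls to the robot, and variables do not carry over. Pictures are saved under pics/ and viewed, at most 10 in all, crops included, and the job is handed in when it is done.

```bash
mkdir -p pics; cat > h.py <<'E'
import numpy as np, cv2
from station import r
def world(name, depth):
    m=r.camera_model(name);K=np.array(m["K"]);T=np.array(m["cam_to_world"])
    v,u=np.mgrid[0:420,0:560].astype(np.float64)
    p=cv2.undistortPoints(np.stack([u.ravel(),v.ravel()],1)[:,None],K,np.array([m["k1"],0,0,0.]))[:,0]
    d=depth.ravel().astype(float)
    P=np.stack([p[:,0]*d,-p[:,1]*d,-d],1)@T[:3,:3].T+T[:3,3]
    P[d==0]=np.nan
    return P.reshape(420,560,3)
def save(name,img,s=1):
    cv2.imwrite("pics/"+name,cv2.resize(img[:,:,::-1],None,fx=s,fy=s,interpolation=cv2.INTER_CUBIC))
E
python3 - <<'E'
from h import *
np.set_printoptions(precision=4,suppress=True)
a,d=r.camera("top");b,e=r.camera("scene")
np.savez("c0.npz",a=a,d=d,b=b,e=e)
save("top0.png",a);save("scene0.png",b)
for n in ["tin","tin_label","scanner","key_top","jar","bottle"]:
  for c in ["top","scene"]:
    print(n,c,[(round(x["score"],2),np.round(x["position"],3)) for x in r.look_for(n,c)[:2]])
o=r.get_obs();print(o["time_s"],o["eef_pos"],o["eef_rot"])
E
```

```text
tin top [(0.72, array([ 0.546, -0.205,  0.142])), (0.7, array([0.636, 0.188, 0.119]))]
tin scene [(0.92, array([0.653, 0.174, 0.088]))]
tin_label top [(0.66, array([0.629, 0.186, 0.122]))]
tin_label scene [(0.84, array([0.656, 0.17 , 0.081])), (0.31, array([ 0.558, -0.188,  0.024]))]
scanner top [(0.8, array([ 0.527, -0.138,  0.013]))]
scanner scene [(0.77, array([ 0.56 , -0.188,  0.026]))]
key_top top [(0.73, array([ 0.547, -0.205,  0.144]))]
key_top scene [(0.59, array([ 0.55 , -0.207,  0.141]))]
jar top [(0.73, array([0.458, 0.15 , 0.101]))]
jar scene [(0.71, array([0.475, 0.132, 0.073]))]
bottle top [(0.76, array([0.505, 0.343, 0.091]))]
bottle scene [(0.58, array([0.521, 0.335, 0.076]))]
0.7 [ 0.2012 -0.5917  0.2313] [[ 0.9468  0.3219  0.    ]
 [ 0.3219 -0.9468 -0.    ]
 [ 0.      0.     -1.    ]]
```

View pics/top0.png

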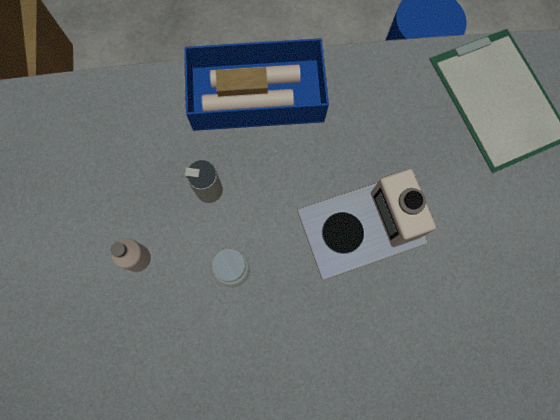

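View pics/scene0.png

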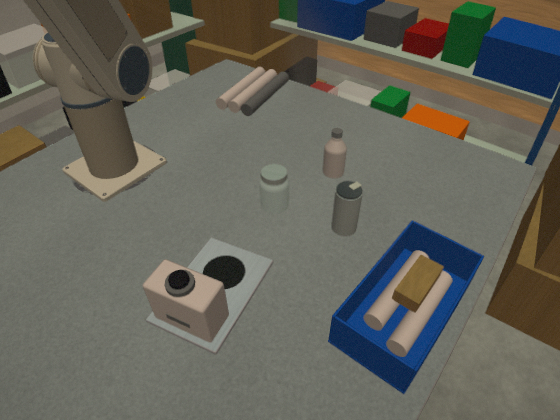

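The top view shows the tin at (202,175) with its strip at (192,172), pointing left (+y). The jar is at (230,265), the bottle at (127,253), the pad at (343,232) and the key at (411,200). The scene view agrees with this. Next I'll measure accurately.

```bash
cat > m.py <<'E'
from h import *
np.set_printoptions(precision=4,suppress=True)
z=np.load("c0.npz");a=z["a"];W=world("top",z["d"]);m=r.camera_model("top")
K=np.array(m["K"]);T=np.array(m["cam_to_world"])
def plane(uv,zz):
    p=cv2.undistortPoints(np.array(uv,float).reshape(-1,1,2),K,np.array([m["k1"],0,0,0.]))[:,0]
    D=np.c_[p[:,0],-p[:,1],-np.ones(len(p))]@T[:3,:3].T
    return T[:3,3]+D*((zz-T[2,3])/D[:,2])[:,None]
def circ(mask):
    v,u=np.nonzero(mask);return cv2.minEnclosingCircle(np.stack([u,v],1).astype(np.float32))
def box(mask,u0,u1,v0,v1):
    k=np.zeros_like(mask);k[v0:v1,u0:u1]=mask[v0:v1,u0:u1];return k
g=a.astype(int).sum(2)
H=W[:,:,2]
lid=box(abs(H-.12)<.008,180,226,150,205)
(c,R)=circ(lid);tin=plane([c],.12)[0];print("tin",tin,c,R,lid.sum(),np.nanmean(W[lid],0))
strip=lid&(g>300);v,u=np.nonzero(strip);s=plane(np.stack([u,v],1),.12).mean(0);print("strip",s,strip.sum(),"ang",np.degrees(np.arctan2(*(s-tin)[[1,0]])))
pad=box(g<120,315,372,205,260)
(c,R)=circ(pad);v,u=np.nonzero(pad);P=plane(np.stack([u,v],1),.012);print("pad",plane([c],.012)[0],P.mean(0),c,R)
blk=box(abs(H-.12)<.008,360,450,160,255);pts=W[blk][:,:2].astype(np.float32);print("block",cv2.minAreaRect(pts))
q=box(abs(H-.012)<.006,290,450,160,290);q=W[q][:,:2];print("plate",cv2.minAreaRect(q.astype(np.float32)))
k=box(abs(H-.142)<.005,385,440,175,230)&(g<150);(c,R)=circ(k);print("key",plane([c],.142)[0],c,R)
for n,b,h in[("jar",(205,255,240,295),.105),("bot",(100,155,230,280),.135)]:
    k=box(abs(H-h)<.008,*b);(c,R)=circ(k);print(n,plane([c],h)[0],R)
E
python3 m.py
```

```text
tin [0.6435 0.1929 0.12  ] (200.5598602294922, 173.9279327392578) 15.560141563415527 686 [0.6433 0.1926 0.119 ]
strip [0.6455 0.2059 0.12  ] 131 ang 81.47468846624888
pad [ 0.5187 -0.0853  0.012 ] [ 0.5182 -0.0848  0.012 ] (342.82769775390625, 232.11148071289062) 20.249603271484375
block ((0.5448083877563477, -0.2014164924621582), (0.13063375651836395, 0.0706949234008789), 13.29132080078125)
plate ((0.5516201257705688, -0.16829608380794525), (0.189629465341568, 0.32970839738845825), 13.075105667114258)
key [ 0.5449 -0.2043  0.142 ] (413.11468505859375, 199.56422424316406) 9.248030662536621
jar [0.4629 0.1555 0.105 ] 16.592187881469727
bot [0.5089 0.3559 0.135 ] 7.5179667472839355
```

```bash

python3 -m jog '[[[3.4,-3,0,0],[6.8,-6,0,0],[10.2,-9,0,0],[13.6,-12,0,0],[17,-15,0,0]]]' 8.5 40
python3 -m jog '[[[3.4,-3,0,0],[6.8,-6,0,0],[10.2,-9,0,0],[13.6,-12,0,0],[17,-15,0,0]]]'
python3 -m jog '[[[3.4,-3,0,0],[6.8,-6,0,0],[10.2,-9,0,0],[13.6,-12,0,0],[17,-15,0,0]]]'
python3 -m jog '[[[3.3,-3,0,0],[6.6,-6,0,0],[9.9,-9,0,0],[13,-12,0,0],[16,-15,0,0]]]'
python3 -m jog '[[[0,0,0,-0.14],[0,0,0,-0.28],[0,0,0,-0.42],[0,0,0,-0.56],[0,0,0,-0.7]]]'
python3 -m jog '[[[0,0,0,-0.14],[0,0,0,-0.28],[0,0,0,-0.42],[0,0,0,-0.56],[0,0,0,-0.7]]]'
python3 -m jog '[[[0,0,0,-0.14],[0,0,0,-0.28],[0,0,0,-0.42],[0,0,0,-0.47],[0,0,0,-0.47]]]'
cat >> h.py <<'E'
def to(x,y,z):
    o=r.get_obs();R=np.array(o["eef_rot"]);p=np.array(o["eef_pos"])
    print("t",o["time_s"],"pos",p.round(4),"yaw",np.arctan2(R[1,0],R[0,0]).round(4),"q",np.round(o["joint_pos"],2),"move cm",(100*R.T@(np.array([x,y,z])-p)).round(2))
E
python3 -c "
from h import *
to(.6435,.193,.076)
b,e=r.camera('scene');save('scene1.png',b)
print(r.look_for('tin','scene'))"
```

```text
time_s: 1.2
eef_pos: [0.3145, -0.3934, 0.2315]
eef_rot: [[0.947, 0.322, 0.0], [0.322, -0.947, -0.0], [0.0, 0.0, -1.0]]
wrist_force: [1.6, -0.3, 0.2]
width: 0.085
gripper_force: 0.0
time_s: 1.7
eef_pos: [0.4273, -0.1966, 0.2316]
eef_rot: [[0.947, 0.322, 0.001], [0.322, -0.947, -0.0], [0.001, 0.001, -1.0]]
wrist_force: [1.0, -0.4, 0.1]
width: 0.085
gripper_force: 0.0
time_s: 2.2
eef_pos: [0.54, 0.0004, 0.2316]
eef_rot: [[0.947, 0.322, 0.001], [0.322, -0.947, -0.0], [0.001, 0.0, -1.0]]
wrist_force: [0.7, -0.6, -0.6]
width: 0.0847
gripper_force: 0.0
time_s: 2.7
eef_pos: [0.6431, 0.1939, 0.2313]
eef_rot: [[0.947, 0.322, 0.0], [0.322, -0.947, -0.0], [0.0, 0.0, -1.0]]
wrist_force: [1.1, 0.1, 0.7]
width: 0.0852
gripper_force: 0.0
time_s: 3.2
eef_pos: [0.6423, 0.1922, 0.2312]
eef_rot: [[0.512, 0.859, -0.0], [0.859, -0.512, -0.0], [-0.0, -0.0, -1.0]]
wrist_force: [-0.4, 0.4, 0.6]
width: 0.0852
gripper_force: 0.0
time_s: 3.7
eef_pos: [0.6424, 0.1921, 0.2313]
eef_rot: [[-0.162, 0.987, -0.0], [0.987, 0.162, 0.0], [0.0, -0.0, -1.0]]
wrist_force: [0.3, 0.9, 0.5]
width: 0.0848
gripper_force: 0.0
time_s: 4.2
eef_pos: [0.6424, 0.1921, 0.2313]
eef_rot: [[-0.587, 0.81, -0.0], [0.81, 0.587, -0.0], [-0.0, -0.0, -1.0]]
wrist_force: [0.2, -0.0, -0.6]
width: 0.0852
gripper_force: 0.0
t 4.2 pos [0.6424 0.1921 0.2313] yaw 2.1981 q [ 0.27  0.49  1.52 -0.    1.13 -0.35] move cm [1.000e-02 1.500e-01 1.553e+01]
[{'position': [0.6531, 0.171, 0.0898], 'score': 0.76}]
```

View pics/scene1.png

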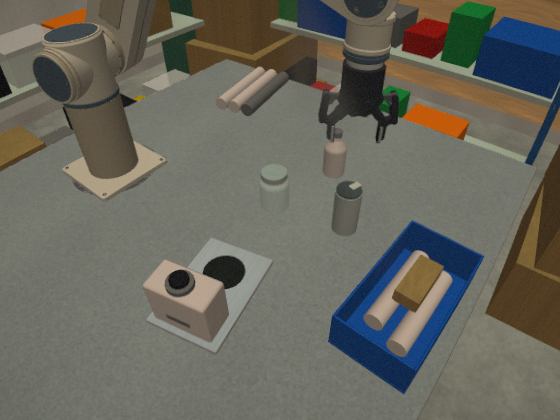

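The gripper is centred over the tin and its path down is clear. Descending and gripping.

```bash

python3 -m jog '[[[0,0.1,2.5,0],[0,0.1,5,0],[0,0.1,7.5,0],[0,0.1,9,0],[0,0.1,10,0]]]' | sed -n 1,2p
python3 -m jog '[[[0,0,1.5,0],[0,0,3,0],[0,0,4.5,0],[0,0,6,0],[0,0,6.5,0]]]' | grep -v rot
python3 -m jog '[[[0,0,0,0],[0,0,0,0],[0,0,0,0],[0,0,0,0],[0,0,0,0]]]' 4 40 | grep -v rot
python3 -m jog '[[[0,0,0,0],[0,0,0,0],[0,0,0,0],[0,0,0,0],[0,0,0,0]]]' | grep -v rot
python3 -m jog '[[[0,0,0,0],[0,0,0,0],[0,0,0,0],[0,0,0,0],[0,0,0,0]]]' | grep -v rot
python3 -c "
from h import *
to(.518,-.085,.25)"
```

```text
time_s: 4.8
eef_pos: [0.6427, 0.1925, 0.13]
time_s: 5.3
eef_pos: [0.6421, 0.1924, 0.0641]
wrist_force: [-0.1, 0.2, -0.2]
width: 0.0849
gripper_force: 0.0
time_s: 5.8
eef_pos: [0.6436, 0.1928, 0.0668]
wrist_force: [1.0, 0.5, -0.6]
width: 0.0593
gripper_force: 43.9
time_s: 6.3
eef_pos: [0.6436, 0.1928, 0.0668]
wrist_force: [0.7, -0.3, 3.2]
width: 0.059
gripper_force: 44.1
time_s: 6.8
eef_pos: [0.6436, 0.1928, 0.0668]
wrist_force: [1.3, 0.5, 5.2]
width: 0.0592
gripper_force: 44.3
t 6.8 pos [0.6436 0.1928 0.0668] yaw 2.1978 q [ 0.27  0.69  1.6   0.    0.85 -0.35] move cm [-15.13 -26.45 -18.34]
```

```bash

python3 -m jog '[[[0,0,-1,0],[0,0,-3,0],[0,0,-6,0],[0,0,-9,0],[0,0,-10,0]]]' - 50| grep -v rot
python3 -m jog '[[[-1,-1.7,0,0],[-2.5,-4.4,0,0],[-4.5,-7.9,0,0],[-6.5,-11.4,0,0],[-8.5,-14.9,0,0]]]' |sed -n 1,2p
python3 -m jog '[[[-2,-3.5,0,0],[-4,-7,0,0],[-5.5,-9.6,0,0],[-6.4,-11.1,0,0],[-6.6,-11.5,0,0]]]'  |sed -n 1,2p
python3 -m jog '[[[0,0,0,0.1],[0,0,0,0.23],[0,0,0,0.37],[0,0,0,0.51],[0,0,0,0.65]]]' |sed -n 1,2p
python3 -m jog '[[[0,0,0,0.14],[0,0,0,0.28],[0,0,0,0.42],[0,0,0,0.56],[0,0,0,0.7]]]' |sed -n 1,2p
python3 -m jog '[[[0,0,0,0.14],[0,0,0,0.28],[0,0,0,0.42],[0,0,0,0.56],[0,0,0,0.7]]]' |sed -n 1,2p
python3 -m jog '[[[0,0,0,0.14],[0,0,0,0.28],[0,0,0,0.42],[0,0,0,0.56],[0,0,0,0.7]]]' | grep -v rot
python3 -c "
from h import *
to(.518,-.085,.08)
a,d=r.camera('top');b,e=r.camera('scene');save('s2.png',np.hstack([b[130:400,80:360],a[130:400,250:530]]),1.4)"
```

```text
time_s: 7.3
eef_pos: [0.644, 0.1928, 0.169]
wrist_force: [-0.0, 0.4, -3.4]
width: 0.0592
gripper_force: 54.7
time_s: 7.8
eef_pos: [0.5703, 0.0352, 0.165]
time_s: 8.3
eef_pos: [0.516, -0.0859, 0.1653]
time_s: 8.8
eef_pos: [0.5176, -0.0837, 0.1655]
time_s: 9.3
eef_pos: [0.5176, -0.0837, 0.1656]
time_s: 9.8
eef_pos: [0.5176, -0.0837, 0.1656]
time_s: 10.3
eef_pos: [0.5176, -0.0837, 0.1656]
wrist_force: [-0.1, -0.0, -3.4]
width: 0.0589
gripper_force: 55.0
t 10.3 pos [ 0.5176 -0.0837  0.1656] yaw -0.5574 q [-0.18  0.37  1.9   0.    0.87  1.94] move cm [0.11 0.09 8.56]
```

View pics/s2.png

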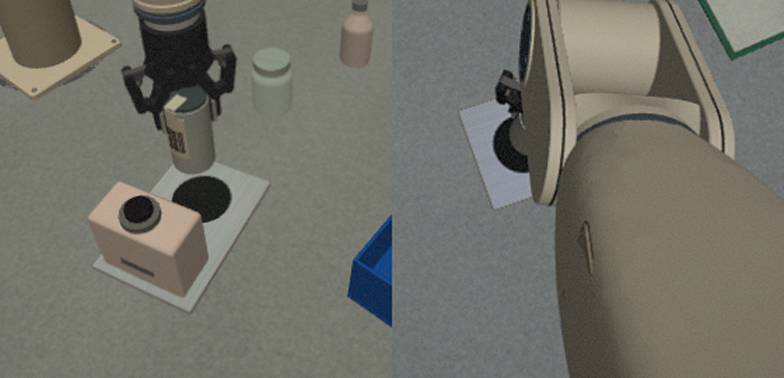

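The label faces the window, and the tin hangs over the pad (strip at scene pixel ~(206,204), label at ~(205,228)). I'll measure the exact label heading before lowering it.

```bash
cat > l.py <<'E'
from h import *
from scipy.optimize import least_squares
np.set_printoptions(precision=4,suppress=True)
def meas(c0,zb,f):
    b,e=r.camera("scene");W=world("scene",e);g=b.astype(int).sum(2)/3
    rr=np.hypot(W[:,:,0]-c0[0],W[:,:,1]-c0[1]);Z=W[:,:,2]-zb
    side=(rr<.042)&(Z>.015)&(Z<.07)
    S=W[side];fit=least_squares(lambda p:np.hypot(S[:,0]-p[0],S[:,1]-p[1])-.03,c0,loss="soft_l1",f_scale=.002)
    c=fit.x;print("axis",c,"n",side.sum())
    th=np.degrees(np.arctan2(W[:,:,1]-c[1],W[:,:,0]-c[0]))
    side=(np.hypot(W[:,:,0]-c[0],W[:,:,1]-c[1])<.036)&(Z>.03)&(Z<.112)
    for lo in range(-150,60,8):
        k=side&(th>=lo)&(th<lo+8)
        k2=k&(Z>.04)&(Z<.1)
        if k2.sum()>3: print(lo+4,k2.sum(),"mean %.0f max %.0f min %.0f"%(g[k2].mean(),g[k2].max(),g[k2].min()))
    lid=(np.hypot(W[:,:,0]-c[0],W[:,:,1]-c[1])<.032)&(abs(Z-.12)<.007)
    s=lid&(g>.5*(g[lid].max()+np.median(g[lid])));P=W[s][:,:2]
    mr=cv2.minAreaRect(P.astype(np.float32));print("lid",lid.sum(),"strip",s.sum(),P.mean(0),"ang",np.degrees(np.arctan2(*(P.mean(0)-c)[::-1])),mr)
    v,u=np.nonzero(side);cu,cv=int(u.mean()),int(v.mean());save(f,b[cv-45:cv+45,cu-45:cu+45],6)
    return c
E
python3 -c "
from l import *
o=r.get_obs();meas([.5176,-.0837],o['eef_pos'][2]-.0668,'l1.png')"
```

```text
axis [ 0.5169 -0.0837] n 622
-106 12 mean 65 max 87 min 37
-98 49 mean 64 max 100 min 31
-90 30 mean 72 max 101 min 36
-82 45 mean 70 max 105 min 34
-74 42 mean 81 max 109 min 42
-66 50 mean 73 max 108 min 40
-58 51 mean 93 max 111 min 43
-50 55 mean 102 max 110 min 91
-42 55 mean 95 max 99 min 92
-34 57 mean 94 max 97 min 91
-26 52 mean 92 max 98 min 88
-18 54 mean 90 max 94 min 87
-10 49 mean 88 max 91 min 81
-2 37 mean 84 max 88 min 80
6 41 mean 81 max 85 min 78
14 33 mean 76 max 81 min 71
22 23 mean 72 max 79 min 65
30 16 mean 69 max 90 min 51
38 32 mean 75 max 106 min 34
46 8 mean 44 max 101 min 26
lid 464 strip 108 [ 0.5197 -0.1023] ang -81.43286200616305 ((0.5256600379943848, -0.09932498633861542), (0.0309885423630476, 0.02809709496796131), 13.55894947052002)
```

View pics/l1.png

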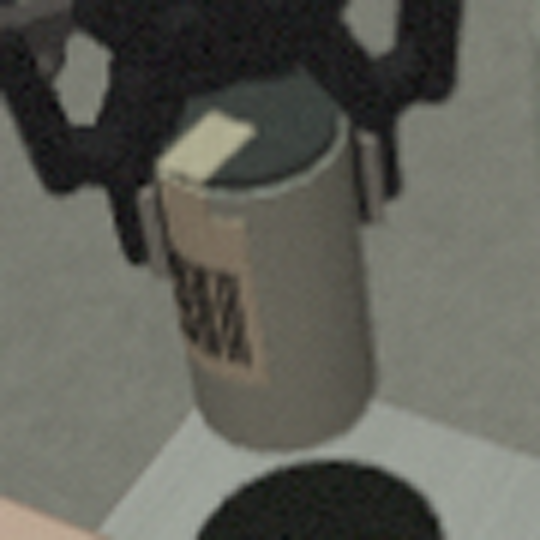

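```bash
cat > st.py <<'E'
from l import *
def corners(pts,zl,c,cu,cv):
    m=r.camera_model("scene");K=np.array(m["K"]);T=np.array(m["cam_to_world"])
    uv=np.array([[cu-45+x/6-.4,cv-45+y/6-.4] for x,y in pts])
    p=cv2.undistortPoints(uv[:,None],K,np.array([m["k1"],0,0,0.]))[:,0]
    D=np.c_[p[:,0],-p[:,1],-np.ones(len(p))]@T[:3,:3].T
    zz=np.array(zl)
    Q=T[:3,3]+D*((zz-T[2,3])/D[:,2])[:,None];return Q[:,:2]
E
python3 -c "
from st import *
b,e=r.camera('scene');W=world('scene',e);c=np.array([.5169,-.0837]);zb=r.get_obs()['eef_pos'][2]-.0668
Z=W[:,:,2]-zb
side=(np.hypot(W[:,:,0]-c[0],W[:,:,1]-c[1])<.036)&(Z>.03)&(Z<.112)
v,u=np.nonzero(side);cu,cv=int(u.mean()),int(v.mean())
zl=zb+.12
Q=corners([(158,170),(207,183),(207,110),(255,130)],[zl]*4,c,cu,cv)
print(Q,np.linalg.norm(Q[0]-Q[1]),np.linalg.norm(Q[0]-Q[2]))
for a,b2 in((0,2),(1,3)):
  d=Q[a]-Q[b2];print(np.degrees(np.arctan2(d[1],d[0])))
d=Q[:2].mean(0)-c;print('centre->outer',np.degrees(np.arctan2(d[1],d[0])),np.linalg.norm(d))
for x,y in((243,217),(255,300),(268,385)):
  U,V=int(cu-45+x/6),int(cv-45+y/6);p=W[V,U];d=p[:2]-c;print(p,p[2]-zb,np.degrees(np.arctan2(d[1],d[0])))
lid=(np.hypot(W[:,:,0]-c[0],W[:,:,1]-c[1])<.028)&(abs(Z-.12)<.012);P=W[lid]
s=np.linalg.lstsq(np.c_[P[:,:2]-c,np.ones(len(P))],P[:,2],rcond=None)[0];print('lid plane',s,zl)
"
```

```text
[[ 0.5158 -0.117 ]
 [ 0.531  -0.1122]
 [ 0.5083 -0.0901]
 [ 0.5258 -0.0877]] 0.015884596718010503 0.02785906739029434
-74.35889035043404
-78.1449325666978
centre->outer -78.12101272522256 0.031541184920847905
[ 0.5351 -0.105   0.202 ] 0.10294005935966369 -49.5784047338673
[ 0.5363 -0.1069  0.1691] 0.07011641698464446 -50.1695285546229
[ 0.5351 -0.107   0.131 ] 0.03195874046753036 -52.07575152960395
lid plane [-0.0249 -0.002   0.2181] 0.2190244373967278
```

```bash

python3 -m jog '[[[0.1,0.1,2,-0.02],[0.1,0.1,4,-0.02],[0.1,0.1,6,-0.02],[0.1,0.1,7.2,-0.02],[0.1,0.1,7.8,-0.02]]]' | grep -v rot
python3 -m jog '[[[0,0,0.1,0],[0,0,0.2,0],[0,0,0.3,0],[0,0,0.4,0],[0,0,0.4,0]]]' | grep -v rot
python3 -m jog '[[[0,0,0.1,0],[0,0,0.2,0],[0,0,0.3,0],[0,0,0.3,0],[0,0,0.3,0]]]' | grep -v rot
```

```text
time_s: 11.0
eef_pos: [0.5177, -0.0856, 0.0871]
wrist_force: [-0.9, -0.1, -3.8]
width: 0.0588
gripper_force: 55.0
time_s: 11.5
eef_pos: [0.5185, -0.0859, 0.0847]
wrist_force: [0.2, 0.1, -3.3]
width: 0.0591
gripper_force: 55.0
time_s: 12.0
eef_pos: [0.5183, -0.0859, 0.0813]
wrist_force: [0.2, -0.7, -3.9]
width: 0.0594
gripper_force: 55.0
```

```bash

python3 -m jog '[[[0,0,0.1,0],[0,0,0.2,0],[0,0,0.2,0],[0,0,0.2,0]]]' | grep -v rot
python3 -m jog '[[[0,0,0.05,0],[0,0,0.1,0],[0,0,0.1,0],[0,0,0.1,0]]]' | grep force:
```

```text
time_s: 12.4
eef_pos: [0.5183, -0.0859, 0.0793]
wrist_force: [-0.0, 0.2, -4.8]
width: 0.059
gripper_force: 55.0
wrist_force: [-1.5, -1.2, 5.5]
gripper_force: 55.7
```

Contact with the pad is confirmed. Releasing.

```bash

python3 -m jog '[[[0,0,-0.05,0],[0,0,-0.05,0],[0,0,-0.05,0],[0,0,-0.05,0],[0,0,-0.05,0]]]' 8 20| grep -v rot
python3 -m jog '[[[0,0,0,0],[0,0,0,0],[0,0,0,0]]]' 8.5| grep -v rot
python3 -m jog '[[[0,0,-0.5,0],[0,0,-2,0],[0,0,-5,0],[0,0,-8,0],[0,0,-11,0]]]' | grep -v rot
python3 -c "
from l import *
print(meas([.518,-.086],.012,'l2.png'))
m=r.camera_model('scene');to(.5449,-.2043,.19)"
```

```text
time_s: 13.3
eef_pos: [0.5183, -0.0859, 0.0787]
wrist_force: [0.4, 0.5, 0.2]
width: 0.0801
gripper_force: 0.0
time_s: 13.6
eef_pos: [0.5183, -0.0859, 0.0788]
wrist_force: [-0.3, 0.0, -0.5]
width: 0.0851
gripper_force: 0.0
time_s: 14.1
eef_pos: [0.5181, -0.0859, 0.1902]
wrist_force: [0.9, 0.1, -0.9]
width: 0.0852
gripper_force: 0.0
axis [ 0.5174 -0.0867] n 507
-114 7 mean 103 max 115 min 80
-106 12 mean 74 max 100 min 59
-98 21 mean 63 max 99 min 34
-90 30 mean 76 max 103 min 38
-82 30 mean 64 max 103 min 32
-74 36 mean 81 max 105 min 40
-66 38 mean 78 max 107 min 42
-58 42 mean 80 max 107 min 45
-50 47 mean 102 max 107 min 92
-42 43 mean 94 max 98 min 90
-34 41 mean 93 max 97 min 90
-26 44 mean 92 max 95 min 89
-18 38 mean 90 max 93 min 87
-10 41 mean 87 max 90 min 85
-2 30 mean 84 max 88 min 80
6 34 mean 81 max 85 min 78
14 22 mean 77 max 81 min 73
22 22 mean 72 max 75 min 68
30 12 mean 82 max 104 min 60
38 11 mean 98 max 118 min 57
46 4 mean 124 max 129 min 117
lid 570 strip 104 [ 0.5208 -0.1065] ang -80.19628920306431 ((0.5131232142448425, -0.10606024414300919), (0.031609341502189636, 0.02585744857788086), 11.315836906433105)
[ 0.5174 -0.0867]
t 14.15 pos [ 0.5209 -0.0864  0.1949] yaw -0.5322 q [-0.19  0.33  1.88 -0.    0.93  1.92] move cm [8.04 8.95 0.53]
```

View pics/l2.png

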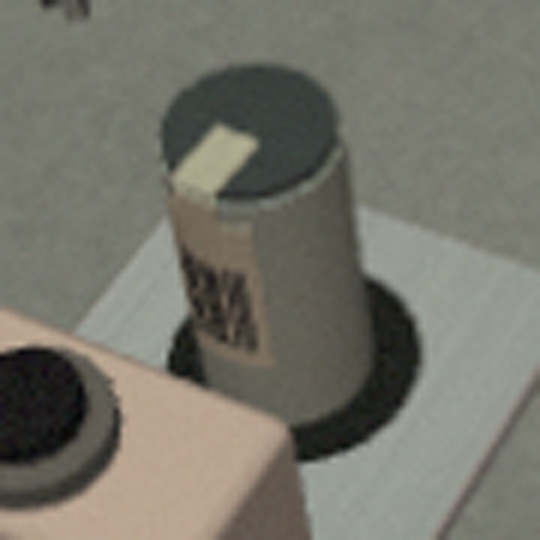

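The tin stands inside the dark pad (lid at crop (250,135)), with its strip and label facing the block. I'll check the heading from the strip corners while closing the gripper and moving over the key.

```bash

python3 -c "
from st import *
b,e=r.camera('scene');W=world('scene',e);c=np.array([.5174,-.0867]);zb=.012
Z=W[:,:,2]-zb
side=(np.hypot(W[:,:,0]-c[0],W[:,:,1]-c[1])<.036)&(Z>.03)&(Z<.112)
v,u=np.nonzero(side);cu,cv=int(u.mean()),int(v.mean())
Q=corners([(172,187),(216,198),(218,124),(258,141)],[.132]*4,c,cu,cv)
for a,b2 in((0,2),(1,3)):
  d=Q[a]-Q[b2];print(np.degrees(np.arctan2(d[1],d[0])))
d=Q[:2].mean(0)-c;print('centre->outer',np.degrees(np.arctan2(d[1],d[0])),np.linalg.norm(d))
d=Q.mean(0)-c;print('centre->mid',np.degrees(np.arctan2(d[1],d[0])),np.linalg.norm(d))
"
python3 -m jog '[[[2,2.2,0,0],[4,4.5,0,0],[6,6.7,0,0],[7.5,8.4,0,0],[8.1,9,0,0]]]' 0 20| grep -v rot
python3 -m jog '[[[0,0,0,0],[0,0,0,0],[0,0,0,0],[0,0,0,0]]]' | grep -v rot
python3 -c "
from h import *
to(.545,-.205,.15)"
```

```text
-74.34773296526416
-75.33128404501167
centre->outer -76.14089000807341 0.032314097164158874
centre->mid -77.12318440193847 0.01857306668770421
time_s: 14.7
eef_pos: [0.5425, -0.2063, 0.1884]
wrist_force: [0.0, -0.2, 0.2]
width: 0.0116
gripper_force: 0.0
time_s: 15.1
eef_pos: [0.5423, -0.2036, 0.1888]
wrist_force: [-0.8, 0.4, -0.9]
width: -0.0001
gripper_force: 0.0
t 15.1 pos [ 0.5423 -0.2036  0.1888] yaw -0.5311 q [-0.38  0.41  1.77  0.    0.97  1.72] move cm [ 0.31 -0.01  3.88]
```

Heading is about -76°, against -77° wanted. Pressing the key.

```bash

python3 -m jog '[[[0.3,0,1,0],[0.3,0,2,0],[0.3,0,3,0],[0.3,0,3.7,0],[0.3,0,3.9,0]]]'| grep -v rot
python3 -m jog '[[[0,0,0.2,0],[0,0,0.4,0],[0,0,0.6,0],[0,0,0.8,0],[0,0,0.8,0]]]'| grep -v rot
python3 -m jog '[[[0,0,0.1,0],[0,0,0.2,0],[0,0,0.3,0],[0,0,0.3,0]]]'| grep -v rot
```

```text
time_s: 15.6
eef_pos: [0.5443, -0.2058, 0.1483]
wrist_force: [0.9, 0.1, -0.0]
width: -0.0002
gripper_force: 0.0
time_s: 16.1
eef_pos: [0.5452, -0.2061, 0.1419]
wrist_force: [0.4, -0.6, 1.1]
width: 0.0002
gripper_force: 0.7
time_s: 16.5
eef_pos: [0.5452, -0.2062, 0.139]
wrist_force: [-0.3, -0.3, 3.4]
width: 0.0001
gripper_force: 1.6
```

```bash

python3 -m jog '[[[0,0,0.1,0],[0,0,0.2,0],[0,0,0.2,0]]]'| grep -v rot
python3 -m jog '[[[0,0,0.1,0],[0,0,0.1,0],[0,0,0.1,0]]]'| grep -v rot
python3 -m jog '[[[0,0,0.05,0],[0,0,0.05,0],[0,0,0.05,0]]]'| grep -v rot
```

```text
time_s: 16.8
eef_pos: [0.5452, -0.2061, 0.1369]
wrist_force: [0.5, -0.2, 4.0]
width: 0.0001
gripper_force: 2.2
time_s: 17.1
eef_pos: [0.5452, -0.2061, 0.1361]
wrist_force: [-1.6, 0.4, 6.4]
width: -0.0001
gripper_force: 2.9
time_s: 17.4
eef_pos: [0.5453, -0.2062, 0.136]
wrist_force: [-2.1, -0.1, 10.0]
width: 0.0001
gripper_force: 4.8
```

The key is on its stop (10 N). Releasing it and retreating for a check.

```bash

python3 -m jog '[[[0,0,-0.5,0],[0,0,-2,0],[0,0,-5,0],[0,0,-8,0],[0,0,-10,0]]]'| grep -v rot
python3 -m jog '[[[0,3,0,0],[0,7,0,0],[0,11,0,0],[0,15,0,0],[0,19,0,0]]]'| sed -n 1,2p
python3 -m jog '[[[0,4,0,0],[0,7,0,0],[0,9,0,0],[0,10,0,0],[0,10,0,0]]]'| sed -n 1,2p
python3 -c "
from h import *
a,d=r.camera('top');save('top3.png',a[120:300,90:450],2.2)
for n in ('key_top','jar','bottle','tin'): print(n,[(round(x['score'],2),np.round(x['position'],3)) for x in r.look_for(n,'top')[:2]])"
```

```text
time_s: 17.9
eef_pos: [0.5454, -0.2062, 0.2378]
wrist_force: [0.2, 0.1, -1.0]
width: -0.0002
gripper_force: 0.0
time_s: 18.4
eef_pos: [0.4475, -0.3707, 0.2359]
time_s: 18.9
eef_pos: [0.3973, -0.4565, 0.2355]
key_top [(0.59, array([ 0.546, -0.203,  0.141]))]
jar [(0.89, array([0.454, 0.149, 0.104]))]
bottle [(0.8, array([0.503, 0.344, 0.09 ])), (0.54, array([ 0.517, -0.081,  0.132]))]
tin [(0.76, array([ 0.517, -0.079,  0.131]))]
```

View pics/top3.png

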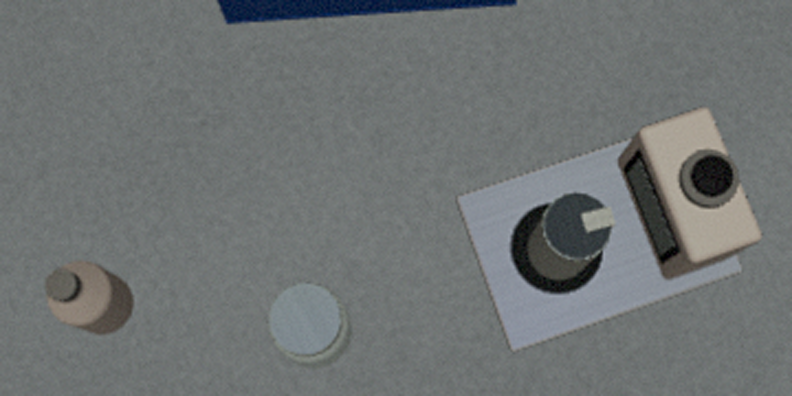

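From above, the tin stands on the pad (lid at (577,225)) with its strip pointing straight at the window, parallel to the plate edge. The key is back up, and the jar (305,322) and bottle (80,295) haven't moved.

```bash
python3 -c "
from station import r
print(r.hand_in())"
```

```text
the job is handed in; nothing more can be done
None
```

The job is handed in at about 19 s: the tin stands on the pad with its label within about 1–2° of square to the window, the key was pressed to its stop and released, and the jar and bottle were not moved.

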